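# Stand the carving up and index the magnifier in front of it

## Task

The little plaster figure with the flat hat has toppled over: stand it upright in the middle of the small wooden stage plate beside the magnifier rail and let go of it. Then take the magnifier carriage by its wooden handle and slide it along the rail until you feel its spring ball click into the notch near the stage, and finish while still gripping the handle there, with the carriage at rest in the notch. Leave everything else on the table where it is.

Things in the scene. Friction and masses are not known exactly. Their poses are not given: they have to be found in the camera images.
- figure: plaster figure, about 0.2 kg, 78 mm tall, starts lying on its side. Origin: centre of its underside; z runs up through the hat. Square plinth 44 x 44 x 14 mm; square body 28 x 28 mm from 14 to 56 mm (grip here); head 24 mm wide; round brim 44 mm across at 64 to 69 mm; crown 26 mm across. Lying, it rests on a plinth side and the brim, its axis level, 22 mm above the table
- stage_top (a point): centre of the top of the stage, a fixed plywood plate 80 x 80 mm, top 20 mm above the table. y runs along the rail, z up; the rail's centre line is 120 mm from here towards the point's +x. The stage is clamped at a different place along the rail each time
- carriage: the magnifier carriage, located by its wooden grip paddle: 12 mm thick along the rail (its y), 28 mm along its x. Origin inside the paddle, 92 mm above the table; free to grip from 31 mm below it to its top 20 mm above. Moves only along y, friction about 2 N. Starts on the -y side of the notch, 35 mm or more from it: slide it towards +y. The rail lets it go 50 mm or more past the notch
- lens (a point): centre of the upright round lens on the carriage, 43 mm from the handle towards the handle's -x, 87 mm above the table; its black ring is 80 mm across and 8 mm thick. A steel pin cap 14 mm wide stands 30 mm from the handle on the other side (+x), 77 mm above the table
- pin (a joint): drop of the carriage's spring ball (m): about 0 riding on the flat steel strip, about 0.0035 fully in the notch, above 0.0018 in it. One notch only, a 16 mm wide cross groove; there the handle is within 12 mm of level with the stage's centre along the rail. The ball pulls the carriage in, then resists with about 7 N before climbing out; it is in over about 5 mm of travel, fully down over 2 mm
- mug: red plastic mug, 86 mm wide, 95 mm tall, handle on its +y side; loose, to be left alone. Origin at the centre of its underside
- bottle: clear bottle, 72 mm wide, 200 mm tall; loose, to be left alone. Origin at the centre of its underside
- jar: glass jar, 68 mm wide, 80 mm tall; loose, to be left alone. Origin at the centre of its underside
- tablet: plaster tablet standing on a 90 x 70 mm foot, 110 mm tall; loose, to be left alone. Origin at the centre of its underside
- bust: round plaster bust, 60 mm wide, 122 mm tall, no plinth; loose, to be left alone. Origin at the centre of its underside
- sander: cork sanding block 100 x 55 x 30 mm, long in its x; loose, to be left alone. Origin at the centre of its underside
- scraper: wooden-handled scraper lying on the table, about 200 mm long, along its x; loose, to be left alone. Origin at the centre of its underside
- stage: the same stage as a body (fixed); its origin is on the table under the rail's centre line, level with the stage plate's centre along the rail; y along the rail
There are look-alikes about, which are no part of the job. What is shaped like the figure but orange or red is not meant.

How it is judged:
By the outcome, as a careful person would: the job done as asked, in the order asked, and still so for the second after the job is handed in, while the arm keeps its last pose, push and grip.
It also fails if it takes over 59 s, if anything falls off the work surface, if the arm or the gripper's body presses on something with over 40 N, if the wrist force passes 120 N, or if a joint passes its speed limit or range.

## Robot

A 6-joint arm with a two-finger parallel gripper is mounted at the origin on the work surface. World frame = base frame: x ahead of the robot, y to its left, z up, the work surface at z = 0. Lengths are in m, angles in rad, forces in N, time in s.
With the tool pointing down it reaches from about 0.4 to 0.825 m from the base axis. Payload 7 kg.
Tool frame: the origin (TCP) lies at the very end of the fingers, on their centre line; the grasp point (between the pads) lies 19 mm behind it; z points along the fingers, y is the direction in which the jaws open and shut (so a half turn about z gives the same grasp; the last joint's range is limited). The gripper opens to 85 mm and grips with 20 to 120 N. Pads are 22 mm wide; open, the fingers measure 114 mm over their backs; the gripper's body (76 mm by 85 mm) begins 54 mm behind the grasp point. The pads swing forward as they close: fully open they stand 13 mm farther back than shut.
Start: joints at [1.611, 0.359, 0.012, 0, -1.224, -0.288], TCP at [0.166, 0.654, 0.231] pointing down, gripper open.
Joint ranges: [-3.07, 3.07], [-1.43, 2.12], [-1.02, 1.25], [-3.03, 1.67], [-3.05, -0], [-3.03, 3.03]. Speed limits (rad/s): [2.39, 2.39, 3.01, 3.14, 3.14, 3.14].

## Interface

Orientations are given as a unit quaternion [w, x, y, z].
In Python, from bench import ctrl gives the robot as it stands. Calls block until the motion is done:
- ctrl.goto(position, orientation): joint-space move of the TCP to a pose.
- ctrl.line_to(position, rot=None, max_speed=0.15, until_force=None): straight line of the TCP; rot=None keeps the orientation; max_speed is the mean speed in m/s. With until_force (N) it stops when the force on the tool has changed by that much, and returns True; else False.
- ctrl.move_j(angles): joint-space move.
- ctrl.let_go() and ctrl.close_gripper(grasp_force=None): open the fingers fully, or close them until they stop; grasp_force is the grip in N (None keeps the last).
- ctrl.sleep(seconds).
- ctrl.ik(position, orientation): joint angles nearest the present ones, or None.
- ctrl.sense(): the state.
- ctrl.read_camera(name): name is "scene" or "top"; returns the picture (384x512x3 uint8, blue, green, red); there is no depth.
- ctrl.camera_params(name): a dict with "fx", "fy", "cx", "cy" (pixels), "extrinsics" (4x4, takes a point from world to camera coordinates). Camera axes: x right, y down, z forward; pixel columns grow to the right and rows downward; lengths in m; the calibration is good to about 2 mm. A picture is of the moment at which its call begins. camera_params takes no time and is no camera call.
A pose or a line that the arm cannot do raises ctrl.IKError and nothing moves.
- ctrl.job_done(): hands the job in, once; it reports no verdict.
The state is a dict: "t": time; "qpos": joint angles; "dq": joint speeds; "joint_efforts": joint torques, N m; "ee_pos": TCP position; "ee_rot": TCP orientation; "force": force on the tool from outside, world axes, zero at the start; "torque": the same for the moment, N m; "width": opening from 0.0 (shut) to 1.0 (fully open).
Only numpy, scipy, OpenCV 4.12 (cv2) and the standard library are available. Lean on these libraries where they do the work, as an engineer would, in place of code of your own. Each camera call takes 0.05 s, during which the arm holds its last target.

## Working session

There is one attempt and no reset: what is moved stays moved. The work goes in short steps, each a Python script; the robot and the scene stay as the last script left them, time stands still between calls to the robot, and variables do not carry over. Pictures are saved under pics/ and viewed, and the job is handed in when it is done.

```bash
ls; mkdir -p pics
python3 - <<'E'
from bench import ctrl
import cv2
for n in("scene","top"):
    im=ctrl.read_camera(n); cv2.imwrite(f"pics/{n}0.png",im)
    p=ctrl.camera_params(n); print(n,p)
    cv2.imwrite(f"pics/{n}0b.png",cv2.resize(im,(800,600),interpolation=cv2.INTER_CUBIC))
print(ctrl.sense())
E
```

```text
pics
scene {'fx': 410.62943924131815, 'fy': 410.62943924131815, 'cx': 250.0094185263626, 'cy': 192.73131893042088, 'extrinsics': array([[ 0.18146672,  0.98334939,  0.00968524, -0.15533852],
       [ 0.78719295, -0.13935113, -0.60075663, -0.40076221],
       [-0.58940401,  0.11664149, -0.7993733 ,  1.61449967],
       [ 0.        ,  0.        ,  0.        ,  1.        ]])}
top {'fx': 376.3080099699901, 'fy': 376.3080099699901, 'cx': 255.10712487669187, 'cy': 190.75469146459855, 'extrinsics': array([[-0.02749492, -0.99955422,  0.01163579,  0.07280913],
       [-0.99567491,  0.02635111, -0.0890904 ,  0.58204346],
       [ 0.08874407, -0.014035  , -0.99595558,  1.11025603],
       [ 0.        ,  0.        ,  0.        ,  1.        ]])}
{'t': 0.1, 'qpos': array([ 1.61112405e+00,  3.59313498e-01,  1.11723266e-02, -3.06718424e-04,
       -1.22412464e+00, -2.88136602e-01]), 'dq': array([-0.00084611, -0.00107854,  0.00174537,  0.00198895, -0.00189962,
       -0.00156343]), 'joint_efforts': array([-9.66385196e-04, -5.84764874e+01,  2.94108850e+01,  6.95464164e+00,
       -3.14916113e-03,  7.27332178e-06]), 'ee_pos': array([0.16546113, 0.65396348, 0.23046836]), 'ee_rot': array([ 7.48433775e-04,  9.92326928e-01, -1.23639426e-01, -2.21300546e-05]), 'force': array([ 0.44134835, -0.38492136, -0.4266717 ]), 'torque': array([ 0.01498794, -0.02679717, -0.03357294]), 'width': 1.0002859296071536}
```

View pics/scene0b.png

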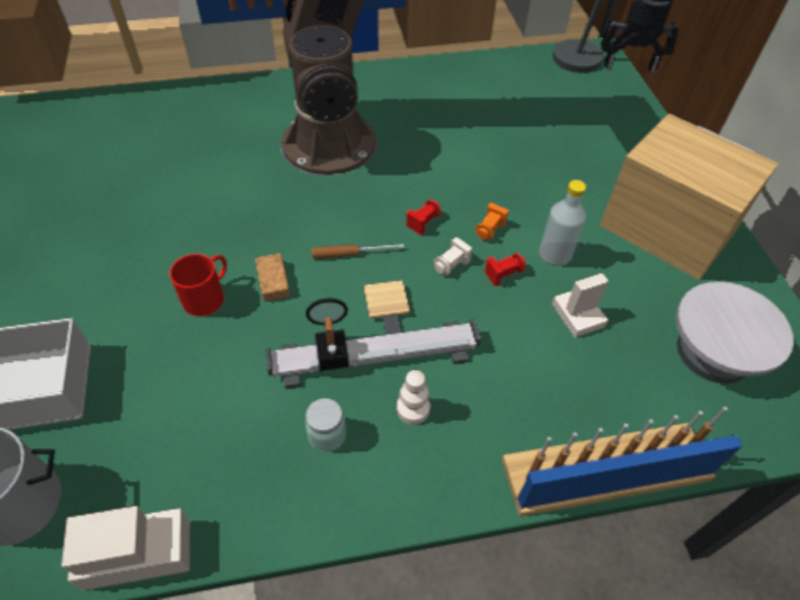

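View pics/top0b.png

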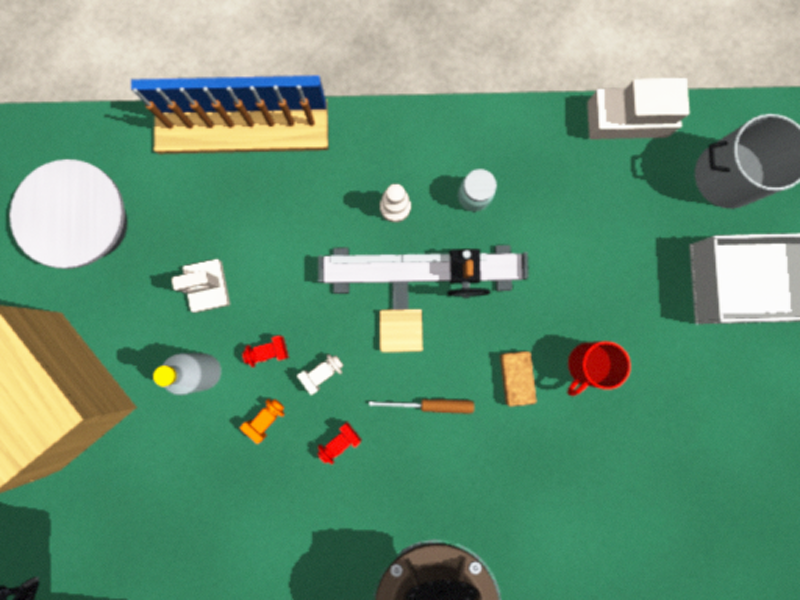

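The scene picture (800x600) shows four toppled figures. White is at (453,257), orange at (491,221), and red at (423,215) and (505,267). The bust at (414,397) has no plinth or hat. The white one at top (320,373) is the match: plaster white, square plinth, brim. I'll confirm it in an enlarged crop.

```bash
cat > h.py <<'E'
import numpy as np,cv2
from bench import ctrl
P={n:ctrl.camera_params(n) for n in("scene","top")}
def ray(n,u,v):
    p=P[n];E=p["extrinsics"];R,t=E[:3,:3],E[:3,3]
    d=R.T@np.array([(u-p["cx"])/p["fx"],(v-p["cy"])/p["fy"],1]);return -R.T@t,d
def onz(n,u,v,z):
    o,d=ray(n,u,v);return o+d*(z-o[2])/d[2]
def tri(a,b):
    A=[];B=[]
    for n,(u,v) in (("scene",a),("top",b)):
        o,d=ray(n,u,v);d=d/np.linalg.norm(d);M=np.eye(3)-np.outer(d,d);A.append(M);B.append(M@o)
    return np.linalg.lstsq(np.vstack(A),np.hstack(B),rcond=None)[0]
def proj(n,X):
    p=P[n];E=p["extrinsics"];c=E[:3,:3]@np.asarray(X)+E[:3,3];return np.array([p["fx"]*c[0]/c[2]+p["cx"],p["fy"]*c[1]/c[2]+p["cy"]])
E
python3 - <<'E'
from h import *
t=cv2.imread("pics/top0.png");s=cv2.imread("pics/scene0.png")
def crop(im,x,y,w,h,k):return cv2.resize(im[y:y+h,x:x+w],None,fx=k,fy=k,interpolation=cv2.INTER_NEAREST)
cv2.imwrite("pics/c1.png",np.hstack([crop(t,180,220,50,40,8),crop(s,270,145,50,40,8)]))
cv2.imwrite("pics/c2.png",crop(t,195,145,150,90,5))
cv2.imwrite("pics/c3.png",crop(s,165,170,150,80,5))
E
```

```text
(no output)
```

View pics/c1.png

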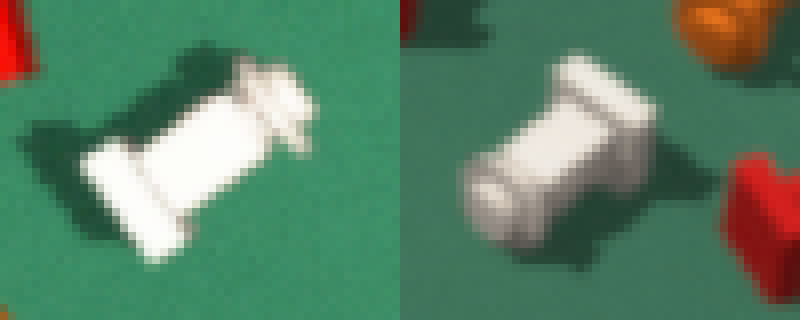

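View pics/c2.png

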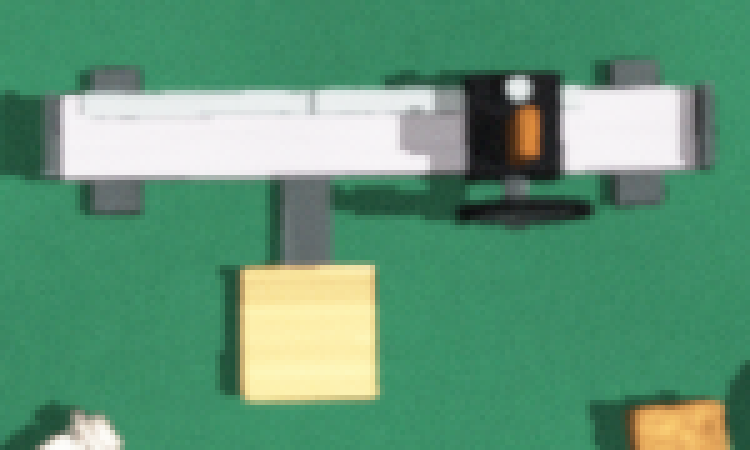

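View pics/c3.png

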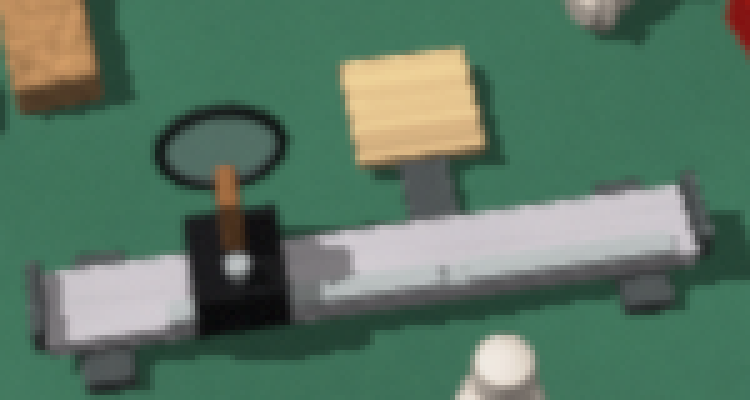

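The crop confirms it: the white one has a square plinth at lower left (top view) and a brim and crown at upper right. Red and orange neighbours are separate. Next I'll measure the stage, figure and handle.

Run:
```python
from h import *
t=cv2.imread("pics/top0.png");s=cv2.imread("pics/scene0.png")
def big(mask,roi):
    m=np.zeros_like(mask);x,y,w,h=roi;m[y:y+h,x:x+w]=mask[y:y+h,x:x+w]
    c=max(cv2.findContours(m,cv2.RETR_EXTERNAL,cv2.CHAIN_APPROX_NONE)[0],key=cv2.contourArea);return c
up=lambda im:cv2.resize(im,None,fx=4,fy=4,interpolation=cv2.INTER_CUBIC)
def px(c):return (np.asarray(c,float)+.5)/4-.5
T=cv2.cvtColor(up(t),cv2.COLOR_BGR2HSV);S=cv2.cvtColor(up(s),cv2.COLOR_BGR2HSV)
# stage
for n,H,roi in(("top",T,(235,190,45,40)),("scene",S,(230,175,35,30))):
    m=cv2.inRange(H,(12,40,120),(32,200,255));c=big(m,[4*k for k in roi])
    if n=="top":
        r=cv2.boxPoints(cv2.minAreaRect(c))
    else:
        r=cv2.approxPolyDP(cv2.convexHull(c),14,True)[:,0]
    w=np.array([onz(n,*px(q),.02)[:2] for q in r]);print(n,"stage",w.round(4).tolist(),w.mean(0))
# figure
m=cv2.inRange(T,(0,0,150),(180,60,255));c=big(m,[4*k for k in(185,222,40,35)])
(cx,cy),wh,a=cv2.minAreaRect(c);print("fig rect",px((cx,cy)),np.array(wh)/4,a)
b=[onz("top",*px(q),.04)[:2] for q in cv2.boxPoints(((cx,cy),wh,a))];print(np.round(b,4).tolist())
for k,(q) in {"pl1":(83,160),"pl2":(155,262),"pi1":(120,140),"pi2":(190,240),"br1":(240,58),"br2":(306,152)}.items():
    print(k,onz("top",180+q[0]/8-.5,220+q[1]/8-.5,.044 if k[0]!='b' else .022).round(4))
# scene plinth top edge corners, z=.044
for q in((155,60),(255,108),(155,85),(240,125)):
    print("sc",onz("scene",270+(q[0])/8-.5,145+q[1]/8-.5,.044).round(4))
# paddle
for n,H,roi in(("top",T,(290,160,20,20)),("scene",S,(200,195,20,30))):
    m=cv2.inRange(H,(3,120,80),(20,255,255));c=big(m,[4*k for k in roi]);r=px(cv2.boxPoints(cv2.minAreaRect(c)));print(n,r.round(1).tolist(),[onz(n,*q,.112).round(4).tolist() for q in r])
# notch line,rail edges
print("notch",onz("top",195+312/5-.5,145+102/5-.5,.04))
for x in(80,160,240,380):
    print("rail",x,onz("top",195+x/5-.5,145+{80:181,160:180,240:179,380:177}[x]/5-.5,.04)[:2])
```

```text
top stage [[0.5652, 0.0961], [0.563, 0.0128], [0.4808, 0.0154], [0.4831, 0.0981]] [0.52300629 0.05559629]
scene stage [[0.4856, 0.0898], [0.5643, 0.0888], [0.565, 0.0107], [0.4855, 0.0124]] [0.52511848 0.05043723]
fig rect [205.43580627 238.13511658] [16.4199791  28.85847664] 54.462318420410156
[[0.4428, 0.2558], [0.4901, 0.186], [0.4501, 0.1586], [0.4032, 0.2283]]
pl1 [0.4439 0.2523 0.044 ]
pl2 [0.4062 0.2265 0.044 ]
pi1 [0.4508 0.2387 0.044 ]
pi2 [0.4138 0.2136 0.044 ]
br1 [0.4794 0.1967 0.022 ]
br2 [0.4438 0.1727 0.022 ]
sc [0.4087 0.2133 0.044 ]
sc [0.4417 0.2475 0.044 ]
sc [0.4222 0.21   0.044 ]
sc [0.4496 0.2391 0.044 ]
top [[297.1, 165.4], [302.9, 165.4], [302.9, 176.6], [297.1, 176.6]] [[0.6445, -0.0616, 0.112], [0.6441, -0.0778, 0.112], [0.6123, -0.0766, 0.112], [0.6127, -0.0604, 0.112]]
scene [[207.1, 211.7], [207.6, 203.0], [212.3, 203.2], [211.8, 212.0]] [[0.6465, -0.0829, 0.112], [0.6172, -0.0781, 0.112], [0.6204, -0.0652, 0.112], [0.6496, -0.0702, 0.112]]
notch [0.66016818 0.0497698  0.04      ]
rail 80 [0.61612815 0.18947096]
rail 160 [0.61548213 0.14178983]
rail 240 [0.61483541 0.09405668]
rail 380 [0.6138523  0.01039358]
```

```bash
cat >> h.py <<'E'
from scipy.spatial.transform import Rotation as Rn
Z=np.array([0,0,1.])
a=np.array([.56,-.8285,0]);a/=np.linalg.norm(a)
B=np.array([.4246,.2392,.022]); S=np.array([.524,.053,.020]); AX=.031; LAT=.004
YAW=-.017
def quat(y,z):
    x=np.cross(y,z);return np.roll(Rn.from_matrix(np.c_[x,y,z]).as_quat(),1)
def pick(th,sg,up=0.):
    d=-np.cos(th)*Z-np.sin(th)*a; y=sg*np.cross(a,Z)
    return B+AX*a+LAT*Z+.019*d-up*d, quat(y,d)
def place(th,sg,yaw=YAW,h=0.,back=0.):
    ap=np.array([np.cos(yaw),np.sin(yaw),0]); d=np.cos(th)*ap-np.sin(th)*Z; y=sg*np.cross(Z,-ap)
    return S+AX*Z-LAT*ap+.019*d+h*Z-back*d, quat(y,d)
E
python3 - <<'E'
from h import *
for th in(20,25,30,35,40):
  for sg in(1,-1):
    r=np.radians(th)
    f=lambda t:None if (q:=ctrl.ik(*t)) is None else q.round(2).tolist()
    print(th,sg,"P",f(pick(r,sg)),f(pick(r,sg,.1)))
    for yw in(-.3,YAW,.3): print("   L",yw,f(place(r,sg,yw)),f(place(r,sg,yw,h=.08)))
E
```

```text
20 1 P [0.55, 0.4, -0.4, -0.48, -0.84, 0.38] [0.49, 0.28, -0.32, -0.4, -1.04, 0.32]
   L -0.3 None None
   L -0.017 None None
   L 0.3 [-0.76, 0.94, -0.98, -2.16, -1.4, -1.27] [-0.7, 0.46, -0.93, -2.08, -1.13, -1.74]
20 -1 P [0.55, 0.4, -0.4, -0.48, -0.84, -2.77] [0.49, 0.28, -0.32, -0.4, -1.04, -2.82]
   L -0.3 None None
   L -0.017 None None
   L 0.3 [-0.76, 0.94, -0.98, -2.16, -1.4, 1.87] [-0.7, 0.46, -0.93, -2.08, -1.13, 1.4]
25 1 P [0.48, 0.43, -0.35, -0.56, -0.92, 0.49] [0.41, 0.32, -0.27, -0.48, -1.11, 0.43]
   L -0.3 None None
   L -0.017 None None
   L 0.3 [-0.72, 0.76, -0.96, -2.17, -1.21, -1.44] [-0.6, 0.29, -0.87, -2.03, -0.91, -1.97]
25 -1 P [0.48, 0.43, -0.35, -0.56, -0.92, -2.66] [0.41, 0.32, -0.27, -0.48, -1.11, -2.71]
   L -0.3 None None
   L -0.017 None None
   L 0.3 [-0.72, 0.76, -0.96, -2.17, -1.21, 1.7] [-0.6, 0.29, -0.87, -2.03, -0.91, 1.17]
30 1 P [0.41, 0.46, -0.31, -0.62, -1.0, 0.58] [0.34, 0.37, -0.22, -0.55, -1.19, 0.52]
   L -0.3 None None
   L -0.017 None None
   L 0.3 [-0.65, 0.58, -0.92, -2.16, -1.0, -1.64] [-0.47, 0.17, -0.79, -1.93, -0.7, -2.23]
30 -1
[... 497 characters left out ...]
.68, -1.08, -2.48] [0.27, 0.42, -0.18, -0.61, -1.26, -2.54]
   L -0.3 None None
   L -0.017 None [-0.41, 0.1, -0.94, -2.43, -0.5, 1.15]
   L 0.3 [-0.54, 0.43, -0.85, -2.1, -0.79, 1.26] [-0.29, 0.09, -0.71, -1.76, -0.48, 0.58]
40 1 P [0.3, 0.54, -0.23, -0.74, -1.16, 0.73] [0.21, 0.47, -0.14, -0.66, -1.33, 0.67]
   L -0.3 None None
   L -0.017 None [-0.16, 0.03, -0.74, -2.1, -0.13, -2.51]
   L 0.3 [-0.4, 0.32, -0.76, -1.98, -0.57, -2.17] None
40 -1 P [0.3, 0.54, -0.23, -0.74, -1.16, -2.41] [0.21, 0.47, -0.14, -0.66, -1.33, -2.47]
   L -0.3 None None
   L -0.017 None [-0.16, 0.03, -0.74, -2.1, -0.13, 0.63]
   L 0.3 [-0.4, 0.32, -0.76, -1.98, -0.57, 0.97] [-0.01, 0.04, -0.65, -1.43, -0.24, 0.06]
```

Run:
```python
from h import *
f=lambda t:None if (q:=ctrl.ik(*t)) is None else q.round(2).tolist()
for th in(30,38,45):
  for sg in(1,):
    r=np.radians(th)
    print(th,"P",f(pick(r,sg)))
    for yd in range(-150,181,30):
        yw=YAW+np.radians(yd);u=f(place(r,sg,yw));v=f(place(r,sg,yw,h=.08));w=f(place(r,sg,yw,back=.08))
        print("   L",yd,u,v,w)
```

```text
30 P [0.41, 0.46, -0.31, -0.62, -1.0, 0.58]
   L -150 [0.49, 0.92, 0.1, 0.02, -1.8, -1.56] [0.49, 0.83, 0.12, 0.02, -1.91, -1.55] [0.49, 0.96, 0.32, 0.02, -1.98, -1.55]
   L -120 [0.68, 0.84, -0.2, 0.3, -1.55, -1.4] [0.68, 0.74, -0.18, 0.3, -1.67, -1.36] [0.71, 0.86, -0.02, 0.28, -1.71, -1.37]
   L -90 [0.84, 0.72, -0.6, 0.64, -1.24, -1.4] [0.85, 0.61, -0.57, 0.61, -1.36, -1.31] [0.93, 0.71, -0.46, 0.54, -1.39, -1.33]
   L -60 None [0.88, 0.44, -1.0, 1.13, -1.1, -1.43] [1.06, 0.53, -0.96, 0.98, -1.09, -1.49]
   L -30 None None None
   L 0 None None None
   L 30 [-0.57, 0.5, -0.74, -1.86, -0.92, -1.94] [-0.44, 0.21, -0.68, -1.67, -0.79, -2.39] [-0.67, 0.33, -0.78, -1.66, -0.93, -2.11]
   L 60 [-0.43, 0.54, -0.43, -1.34, -1.08, -2.27] [-0.39, 0.36, -0.41, -1.26, -1.12, -2.48] [-0.54, 0.45, -0.42, -1.22, -1.17, -2.34]
   L 90 [-0.29, 0.66, -0.15, -1.02, -1.37, -2.32] [-0.28, 0.53, -0.13, -1.0, -1.44, -2.45] [-0.38, 0.62, -0.08, -0.95, -1.48, -2.37]
   L 120 [-0.12, 0.78, 0.09, -0.78, -1.65, -2.25] [-0.12, 0.67, 0.12, -0.79, -1.74, -2.34] [-0.19, 0.78, 0.22, -0.75, -1.78, -2.3]
   L 150 
[... 2268 characters left out ...]
2.71] [0.07, 0.06, -0.61, -1.07, -0.35, 2.93] None
   L 60 [-0.2, 0.38, -0.43, -1.13, -0.83, -2.65] [-0.15, 0.22, -0.4, -1.01, -0.89, -2.88] [-0.29, 0.26, -0.43, -1.01, -0.94, -2.74]
   L 90 [-0.15, 0.52, -0.22, -0.87, -1.15, -2.51] [-0.14, 0.4, -0.18, -0.83, -1.25, -2.64] [-0.23, 0.46, -0.16, -0.81, -1.28, -2.55]
   L 120 [-0.03, 0.64, -0.02, -0.66, -1.42, -2.33] [-0.03, 0.54, 0.02, -0.66, -1.53, -2.41] [-0.09, 0.62, 0.09, -0.62, -1.56, -2.36]
   L 150 [0.13, 0.74, 0.1, -0.45, -1.6, -2.09] [0.13, 0.64, 0.14, -0.46, -1.72, -2.15] [0.09, 0.74, 0.26, -0.43, -1.75, -2.13]
   L 180 [0.3, 0.78, 0.1, -0.23, -1.65, -1.82] [0.3, 0.69, 0.14, -0.23, -1.77, -1.85] [0.28, 0.8, 0.29, -0.22, -1.82, -1.84]
```

Run:
```python
from h import *
th=np.radians(33);sg=1
print("bottle",onz("top",163/1.5625,376/1.5625,.2), onz("scene",576/1.5625,187/1.5625,.2))
p0=ctrl.sense()["ee_pos"]
for z in(.32,.36,.4):
    print(z,ctrl.ik([p0[0],p0[1],z],ctrl.sense()["ee_rot"]))
for u in(.15,.2,.25,.3): 
    p,q=pick(th,sg,u);print(u,p,ctrl.ik(p,q))
p,q=pick(th,sg);print(p,ctrl.ik(p,q))
for h in(0,.08,.15): print(place(th,sg,YAW-np.pi/2,h)[0],ctrl.ik(*place(th,sg,YAW-np.pi/2,h)))
```

```text
bottle [0.45254066 0.44156449 0.2       ] [0.45957758 0.4338301  0.2       ]
0.32 [ 1.61112405e+00  3.21380028e-01  1.56169998e-01 -2.92382147e-04
 -1.40705578e+00 -2.88193155e-01]
0.36 [ 1.61112405e+00  3.13030065e-01  2.31381449e-01 -2.89401110e-04
 -1.49061719e+00 -2.88217638e-01]
0.4 [ 1.61112405e+00  3.10330032e-01  3.13978950e-01 -2.88475151e-04
 -1.57591472e+00 -2.88242293e-01]
0.15 [0.48191437 0.15440544 0.13586584] [ 0.25307156  0.36605047 -0.13475967 -0.55747896 -1.32558485  0.55084243]
0.2 [0.49716417 0.1318439  0.17779937] [ 0.21286897  0.34428691 -0.06449402 -0.53641137 -1.42296909  0.53351797]
0.25 [0.51241397 0.10928237 0.2197329 ] [ 0.17345114  0.33135737  0.01520832 -0.52094569 -1.52154191  0.51857099]
0.3 [0.52766377 0.08672084 0.26166643] [ 0.13500589  0.32696726  0.10436669 -0.51070988 -1.62119556  0.50468787]
[0.43616497 0.22209004 0.01006526] [ 0.37482448  0.48619343 -0.28509987 -0.66063117 -1.04771257  0.6303587 ]
[0.52379712 0.04106698 0.04065186] [ 0.83518722  0.69499897 -0.60725201  0.6325812  -1.20507883 -1.38264187]
[0.52379712 0.04106698 0.12065186] [ 0.84104346  0.57745931 -0.5724234   0.59997938 -1.33065067 -1.29212173]
[0.52379712 0.04106698 0.19065186] [ 0.84392144  0.48545    -0.52613179  0.58339525 -1.44625505 -1.21486894]
```

Run:
```python
from h import *
th=np.radians(33);sg=1
p0=ctrl.sense()["ee_pos"]
ctrl.line_to([p0[0],p0[1],.37],max_speed=.3)
ctrl.goto(*pick(th,sg,.27))
print(ctrl.sense()["t"],ctrl.sense()["ee_pos"])
ctrl.line_to(pick(th,sg,.06)[0],max_speed=.25)
s=ctrl.sense();print(s["t"],s["ee_pos"],s["force"])
for n in P:
    cv2.imwrite(f"pics/{n}1.png",cv2.resize(ctrl.read_camera(n),(800,600),interpolation=cv2.INTER_CUBIC))
```

```text
3.125 [0.51849761 0.10108976 0.23663345]
4.1167 [0.45545828 0.19495897 0.06124625] [ 0.20352344  0.26010608 -0.61893115]
```

View pics/scene1.png

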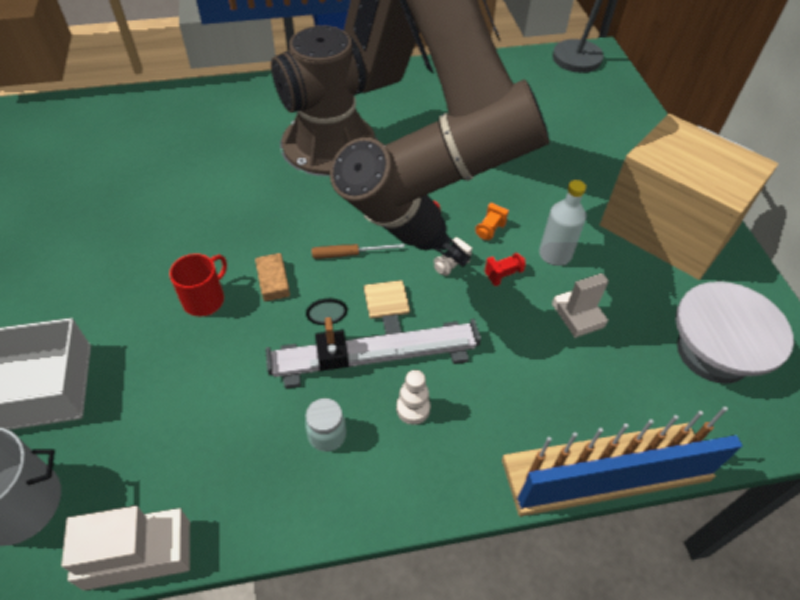

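View pics/top1.png

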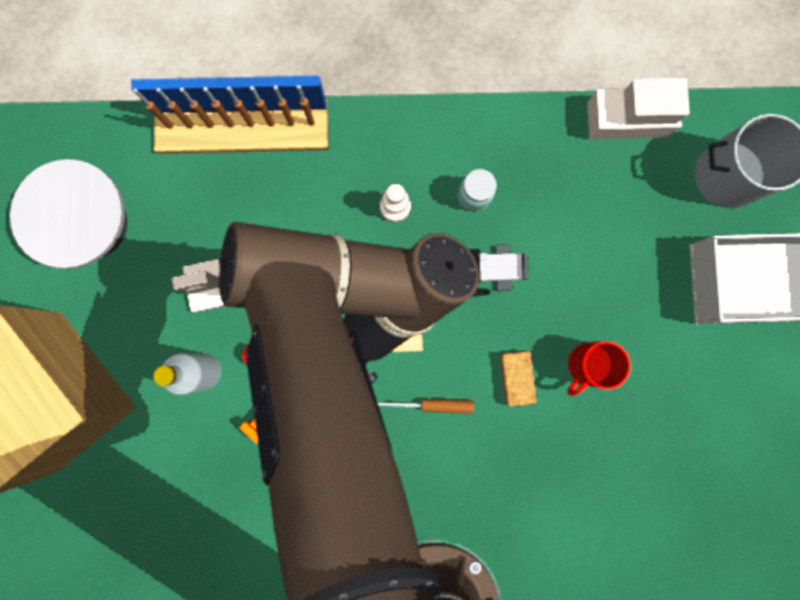

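The scene shows the open fingers straddling the white figure at (452,255), with its neighbours clear. I'll descend and grip.

Run:
```python
from h import *
th=np.radians(33);sg=1
r=ctrl.line_to(pick(th,sg,0)[0],max_speed=.1,until_force=12)
s=ctrl.sense();print(r,s["t"],s["ee_pos"],s["force"])
ctrl.close_gripper(50)
s=ctrl.sense();print(s["t"],s["width"],s["force"])
f0=s["force"]
p=s["ee_pos"]
ctrl.line_to(p+[0,0,.14],max_speed=.15)
s=ctrl.sense();print(s["t"],s["width"],s["force"]-f0,s["ee_pos"])
for n in P:
    cv2.imwrite(f"pics/{n}2.png",cv2.resize(ctrl.read_camera(n),(800,600),interpolation=cv2.INTER_CUBIC))
```

```text
False 4.9667 [0.43645887 0.22203264 0.01019786] [-0.65802074  0.57204858  0.63017886]
5.5333 0.3187620355729218 [ 0.94991924 -2.95187484  5.08382901]
6.625 0.32347282754346934 [-1.36693884  3.18919227 -6.83186767] [0.43607662 0.22168251 0.14977624]
```

View pics/scene2.png

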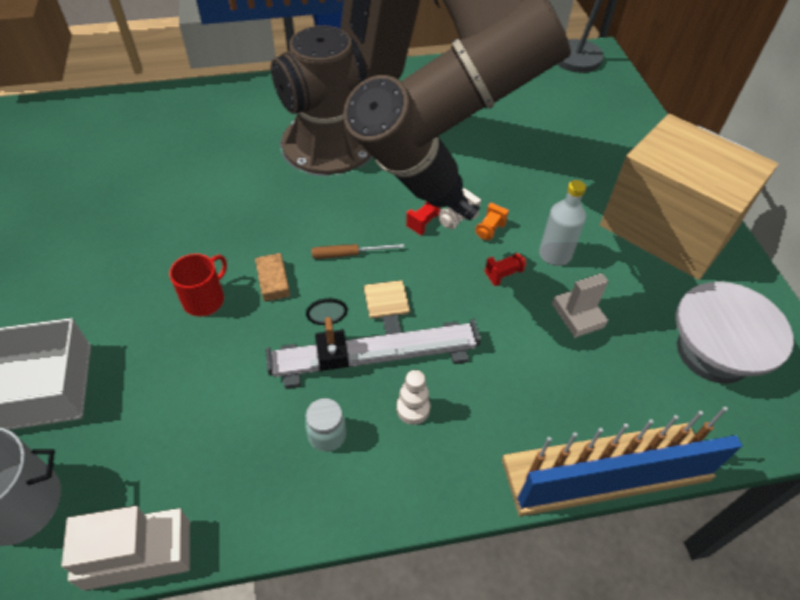

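Held: width is 27 mm and the figure is off the table. Next I'll move to above the stage.

Run:
```python
from h import *
th=np.radians(33);sg=1;Y=YAW-np.pi/2
p=ctrl.sense()["ee_pos"]
ctrl.line_to(p+[0.03,-.03,.12],max_speed=.25)
ctrl.goto(*place(th,sg,Y,h=.16))
s=ctrl.sense();print(s["t"],s["width"],s["force"],s["ee_pos"])
for n in P:
    cv2.imwrite(f"pics/{n}3.png",cv2.resize(ctrl.read_camera(n),(800,600),interpolation=cv2.INTER_CUBIC))
```

```text
8.7667 0.3225892631808067 [ 0.4767854  -0.49078907 -1.61060757] [0.52344184 0.04086058 0.20029529]
```

View pics/scene3.png

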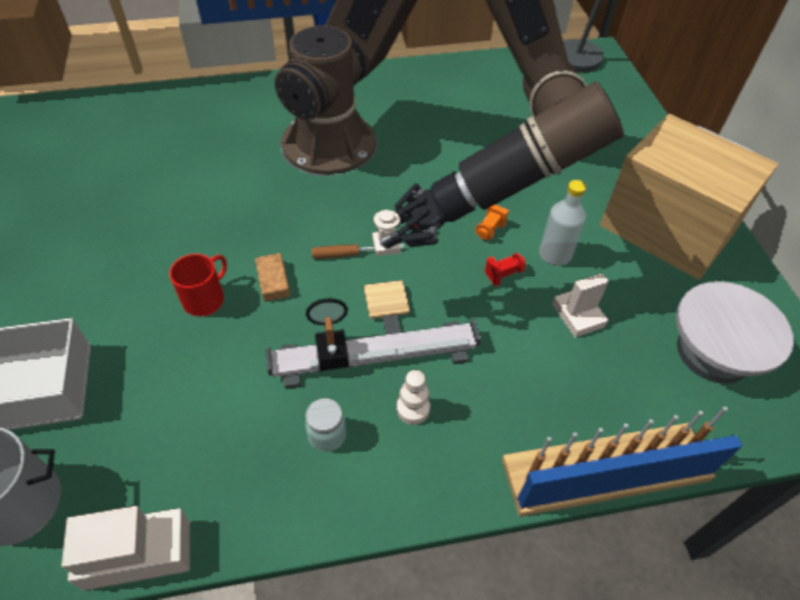

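View pics/top3.png

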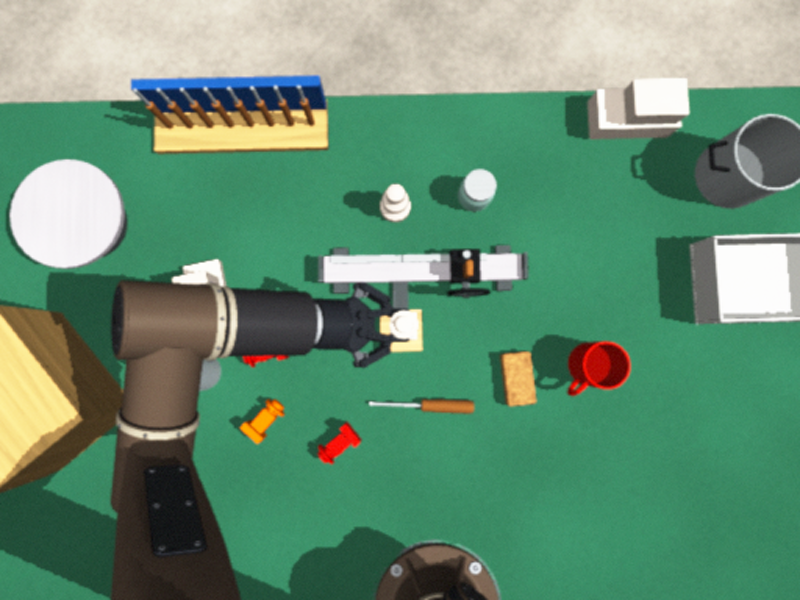

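Figure is upright in the grip, with the hat at top (404,322), but the wrist link is right above the bottle cap at (163,376), so lowering here would be tight. I'll swing to approach from the -y/base side instead, where only low objects stand.

Run:
```python
from h import *
th=np.radians(33);sg=1
for yd in(-150,150,90,60):
    ctrl.goto(*place(th,sg,YAW+np.radians(yd),h=.18)); print(yd,ctrl.sense()["t"],ctrl.sense()["qpos"].round(2))
s=ctrl.sense();print(s["t"],s["width"],s["force"],s["ee_pos"])
for n in P:
    im=ctrl.read_camera(n);cv2.imwrite(f"pics/{n}4r.png",im);cv2.imwrite(f"pics/{n}4.png",cv2.resize(im,(800,600),interpolation=cv2.INTER_CUBIC))
```

```text
-150 9.5833 [ 0.48  0.7   0.17  0.02 -2.03 -1.55]
150 10.2833 [ 0.08  0.66  0.33 -0.58 -2.06 -2.24]
90 10.8667 [-0.25  0.35 -0.08 -0.95 -1.52 -2.65]
60 11.325 [-0.31  0.14 -0.35 -1.12 -1.13 -2.82]
11.325 0.31966595446668444 [ 0.29405217 -0.20201613 -1.12609369] [0.52924471 0.06532186 0.22075289]
```

View pics/scene4.png

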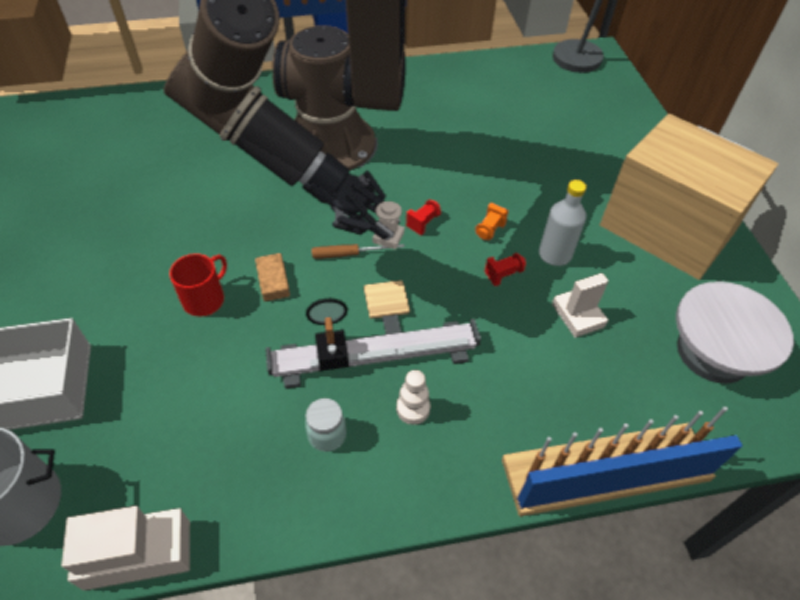

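View pics/top4.png

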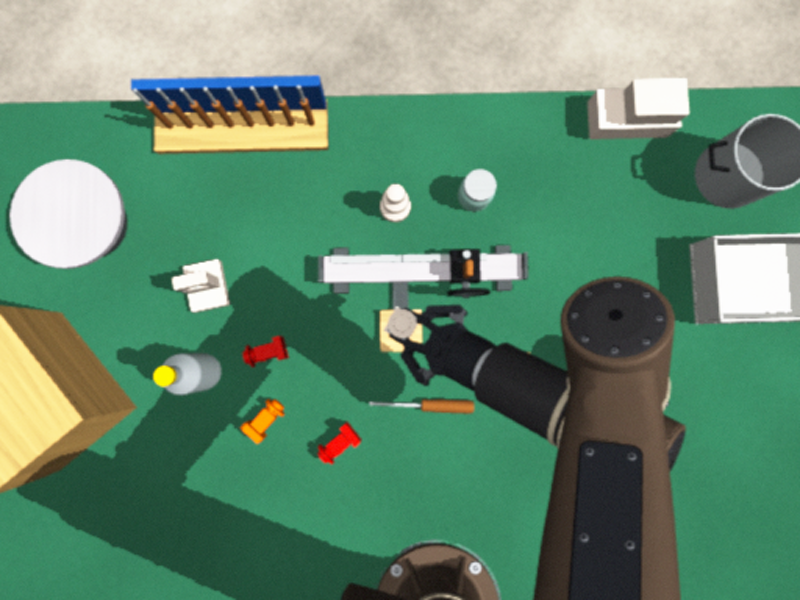

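Run:
```python
from h import *
th=np.radians(33);sg=1;Y=YAW+np.radians(60)
im=cv2.imread("pics/top4r.png");c=im[185:240,235:300];c2=cv2.imread("pics/scene4r.png")[120:165,225:280]
cv2.imwrite("pics/c4.png",np.hstack([cv2.resize(c,(390,330),interpolation=cv2.INTER_NEAREST),cv2.resize(c2,(403,330),interpolation=cv2.INTER_NEAREST)]))
for n in P: print(n,"expect crown",proj(n,S+[0,0,.258]),"plinth corner ctr",proj(n,S+[0,0,.18]))
for h in(.1,.05,0): print(ctrl.ik(*place(th,sg,Y,h)))
```

```text
scene expect crown [247.95932309 131.42790178] plinth corner ctr [247.80099818 151.44946698]
top expect crown [258.81403958 206.5662497 ] plinth corner ctr [258.15612886 208.01549384]
[-0.34300322  0.28740508 -0.39720241 -1.20202277 -1.07928927 -2.60918156]
[-0.36547414  0.39104273 -0.4167196  -1.25393626 -1.05339712 -2.47033476]
[-0.38844101  0.50240527 -0.42593621 -1.30626606 -1.03303161 -2.3316898 ]
```

View pics/c4.png

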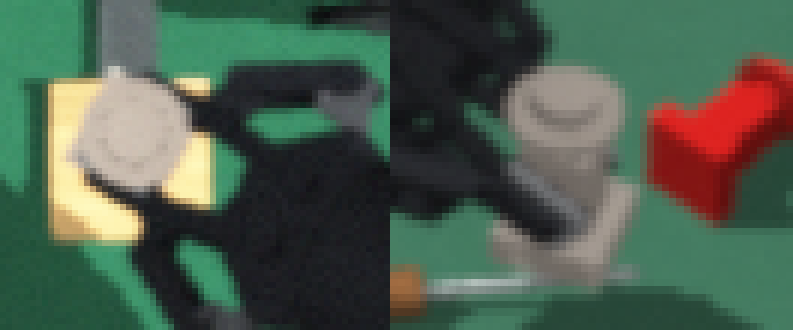

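Crown centre is about 2 to 3 mm towards +x/+y of where I want it, and the figure stands vertical. I'll correct that and lower until contact.

Run:
```python
from h import *
th=np.radians(33);sg=1;Y=YAW+np.radians(60);c=np.array([-.002,-.0025,0])
p,q=place(th,sg,Y,.02);ctrl.line_to(p+c,rot=q,max_speed=.12)
s=ctrl.sense();print(s["t"],s["ee_pos"]-p-c,s["force"])
p,q=place(th,sg,Y,-.006);r=ctrl.line_to(p+c,max_speed=.02,until_force=5)
s=ctrl.sense();print(r,s["t"],s["ee_pos"],s["ee_pos"]-place(th,sg,Y,0)[0],s["force"])
for n in P:
    im=ctrl.read_camera(n);cv2.imwrite(f"pics/{n}5r.png",im);cv2.imwrite(f"pics/{n}5.png",cv2.resize(im,(800,600),interpolation=cv2.INTER_CUBIC))
c=cv2.imread("pics/top5r.png")[185:240,235:300];c2=cv2.imread("pics/scene5r.png")[160:205,220:275]
cv2.imwrite("pics/c5.png",np.hstack([cv2.resize(c,(390,330),interpolation=cv2.INTER_NEAREST),cv2.resize(c2,(403,330),interpolation=cv2.INTER_NEAREST)]))
```

```text
12.9083 [ 3.08075068e-04 -7.00180716e-05  6.01769776e-04] [ 0.12320219  0.15647679 -1.69042245]
True 13.8167 [0.52805056 0.06081508 0.04162309] [-0.00209165 -0.00241777  0.00097123] [-0.32969281 -1.28735747  5.61079462]
```

View pics/c5.png

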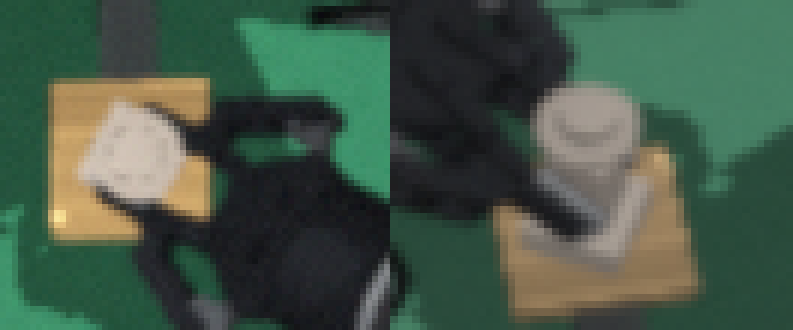

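View pics/scene5.png

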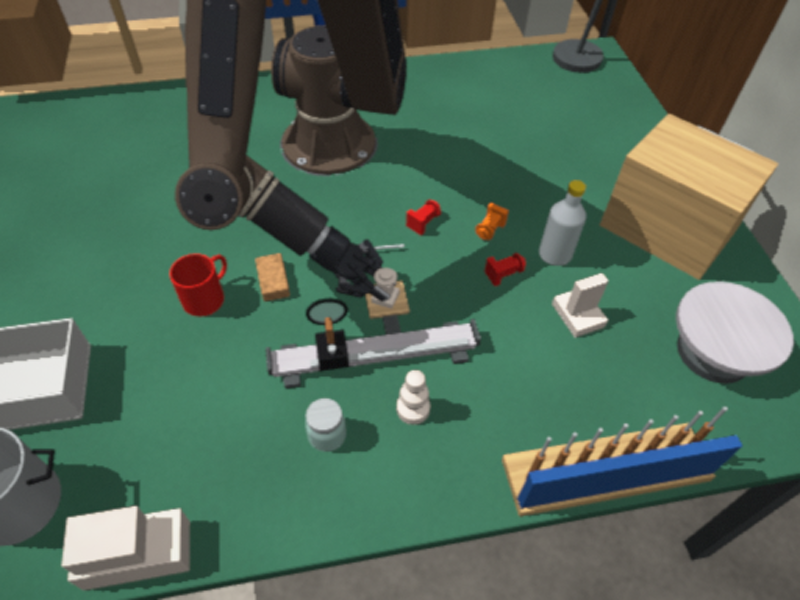

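Figure is centred on the plate within about 2 mm and in contact. I'll let go, back off along the tool axis, and look.

Run:
```python
from h import *
th=np.radians(33);Y=YAW+np.radians(60)
ctrl.let_go()
ap=np.array([np.cos(Y),np.sin(Y),0]);d=np.cos(th)*ap-np.sin(th)*Z
p=ctrl.sense()["ee_pos"]
ctrl.line_to(p-.11*d,max_speed=.12)
ctrl.line_to(p-.11*d+[-.03,-.03,.15],max_speed=.3)
s=ctrl.sense();print(s["t"],s["force"],s["qpos"])
for n in P:
    im=ctrl.read_camera(n);cv2.imwrite(f"pics/{n}6r.png",im);cv2.imwrite(f"pics/{n}6.png",cv2.resize(im,(800,600),interpolation=cv2.INTER_CUBIC))
c=cv2.imread("pics/top6r.png")[185:240,235:300];c2=cv2.imread("pics/scene6r.png")[160:205,220:275]
cv2.imwrite("pics/c6.png",np.hstack([cv2.resize(c,(390,330),interpolation=cv2.INTER_NEAREST),cv2.resize(c2,(403,330),interpolation=cv2.INTER_NEAREST)]))
```

```text
16.25 [-0.13163627  0.70505629 -0.34397545] [-0.59381383  0.10641053 -0.32496003 -1.02023504 -1.38293781 -2.74812574]
```

View pics/c6.png

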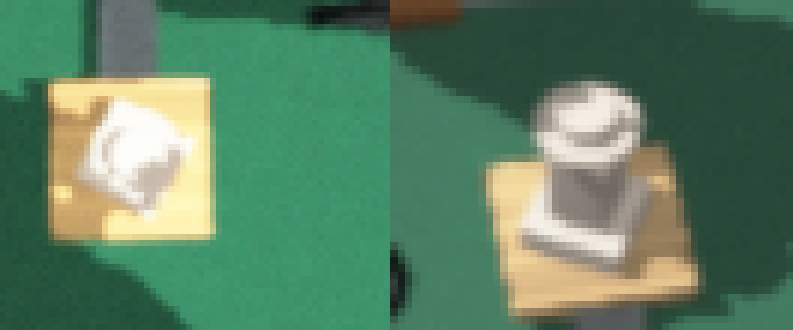

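View pics/top6.png

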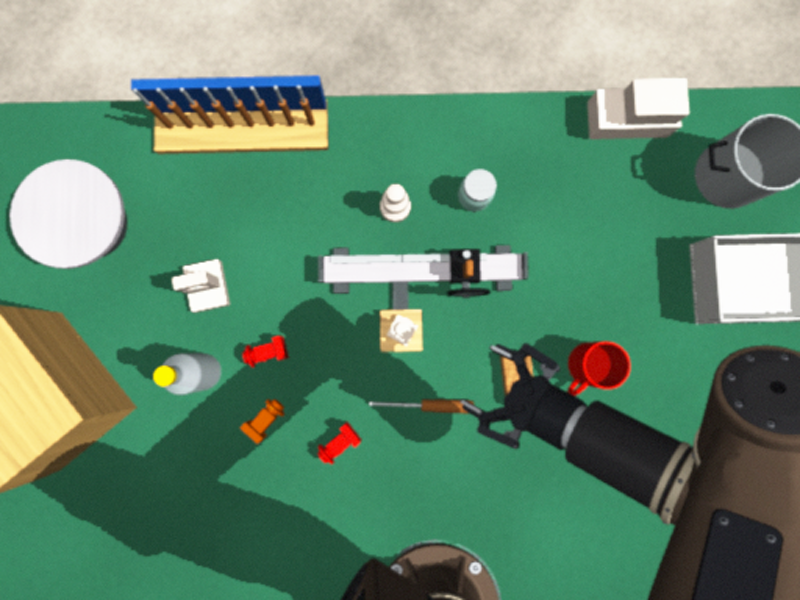

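Figure stands alone, upright, mid-plate: plate centre at crop (131,158), brim (138,150) consistent with its height. Mug, sander and scraper haven't moved. On to the handle.

```bash
cat >> h.py <<'E'
RD=np.array([.015,1,0]);RD/=np.linalg.norm(RD)
HQ={s:quat(s*RD,-Z) for s in(1,-1)}
HX=np.array([.630,-.072,0])
E
python3 - <<'E'
from h import *
for s in(1,-1):
    print(s,[None if (k:=ctrl.ik(HX+RD*d+[0,0,z],HQ[s])) is None else k.round(2) for d,z in((0,.25),(0,.073),(.12,.073),(.14,.073))])
print("tri handle top +", tri((209.7,207.5),(300,171)))
E
```

```text
1 [array([ 0.19,  0.28, -0.06,  0.  , -1.23, -1.78]), array([ 0.19,  0.43, -0.27,  0.  , -0.87, -1.78]), array([ 0.38,  0.43, -0.27,  0.  , -0.87, -1.97]), array([ 0.41,  0.43, -0.27,  0.  , -0.87, -2.  ])]
-1 [array([ 0.19,  0.28, -0.06,  0.  , -1.23,  1.36]), array([ 0.19,  0.43, -0.27,  0.  , -0.87,  1.36]), array([ 0.38,  0.43, -0.27,  0.  , -0.87,  1.17]), array([ 0.41,  0.43, -0.27,  0.  , -0.87,  1.14])]
tri handle top + [ 0.62905314 -0.07207652  0.10472999]
```

Run:
```python
from h import *
ctrl.goto(HX+[0,0,.28],HQ[1])
ctrl.line_to(HX+[0,0,.15],max_speed=.2)
s=ctrl.sense();print(s["t"],s["ee_pos"],s["force"])
for n in P:
    im=ctrl.read_camera(n);cv2.imwrite(f"pics/{n}7r.png",im)
c=cv2.imread("pics/top7r.png")[140:200,255:325];c2=cv2.imread("pics/scene7r.png")[170:230,180:250]
cv2.imwrite("pics/c7.png",np.hstack([cv2.resize(k,(400,343),interpolation=cv2.INTER_NEAREST) for k in(c,c2)]))
```

```text
18.125 [ 0.6304999  -0.07284962  0.15109627] [ 0.97529164 -0.19934069  0.49070802]
```

View pics/c7.png

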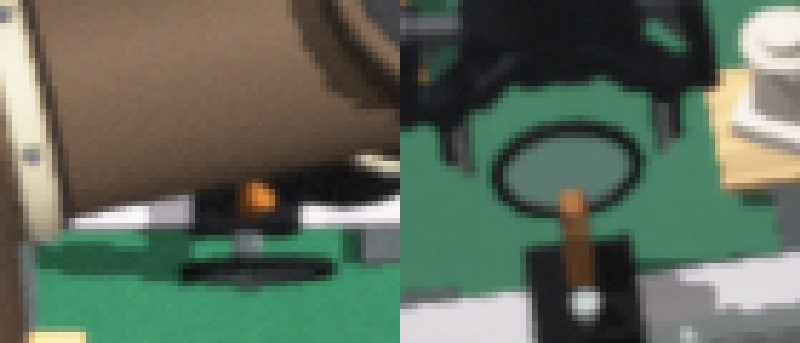

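The open fingers straddle the orange handle evenly: scene fingertips at crop x 460 and 665, handle at 572. I'll descend and grip.

Run:
```python
from h import *
r=ctrl.line_to(HX+[0,0,.075],max_speed=.12,until_force=8)
s=ctrl.sense();print(r,s["t"],s["ee_pos"],s["force"])
ctrl.close_gripper(50)
s=ctrl.sense();print(s["t"],s["width"],s["width"]*85,s["force"],s["torque"])
im=ctrl.read_camera("scene");cv2.imwrite("pics/s8.png",cv2.resize(im[150:270,150:310],(800,600),interpolation=cv2.INTER_CUBIC))
```

```text
False 19.0 [ 0.63060319 -0.07194094  0.07571954] [ 0.46399105 -0.24641141  0.15035993]
19.6583 0.13930552844306998 11.84096991766095 [-1.3729044  -0.37542048  2.87551632] [0.05776724 0.36870644 0.21863448]
```

View pics/s8.png

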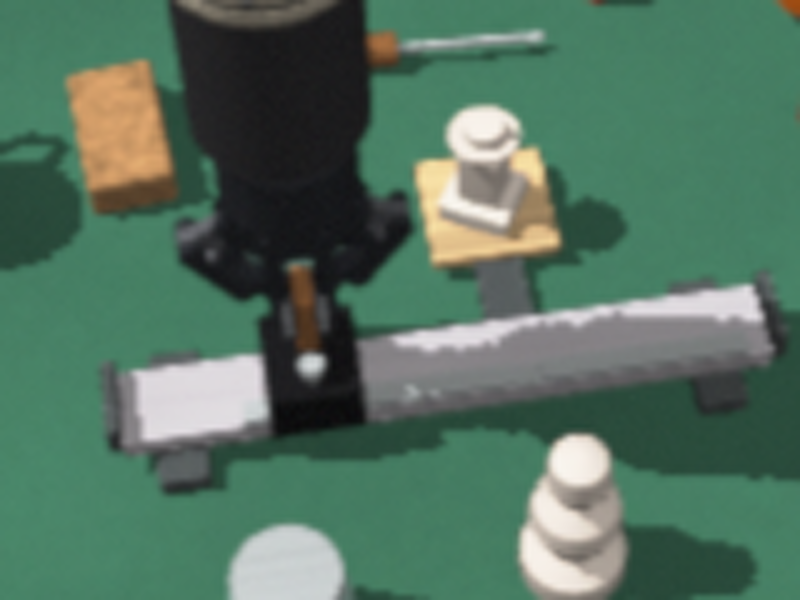

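Gripped: 11.8 mm matches the 12 mm paddle. I'll slide to short of the expected notch, then feel in 1 mm steps.

Run:
```python
from h import *
p0=ctrl.sense()["ee_pos"]
def at(y):return p0+RD*(y-p0[1])
for y in(-.04,0.,.033):
    r=ctrl.line_to(at(y),max_speed=.06,until_force=25)
    s=ctrl.sense();print(r,s["t"],s["ee_pos"].round(4),s["force"].round(2),round(s["width"]*85,2))
    if r:break
for i in range(1,9):
    y=.033+.001*i
    r=ctrl.line_to(at(y),max_speed=.02,until_force=25)
    s=ctrl.sense();print(r,round(s["t"],2),s["ee_pos"].round(4),s["force"].round(2))
```

```text
False 20.3917 [ 0.6304 -0.0395  0.0753] [-3.98  2.74  3.73] 11.19
False 21.2083 [6.308e-01 1.000e-04 7.530e-02] [-3.4   0.8   4.87] 11.79
False 21.9083 [0.6311 0.0332 0.0753] [-5.68  0.3   5.99] 11.3
False 22.16 [0.631  0.0337 0.0752] [-5.3  -1.18  6.06]
False 22.41 [0.6311 0.0346 0.0753] [-5.38 -2.73  4.61]
False 22.66 [0.6311 0.0355 0.0752] [-4.72 -2.59  5.56]
False 22.91 [0.6311 0.0367 0.0752] [-6.12 -0.8   5.73]
False 23.16 [0.6311 0.0376 0.0753] [-5.74 -2.04  6.27]
False 23.41 [0.6311 0.0385 0.0753] [-4.43 -1.74  5.99]
False 23.66 [0.6311 0.0397 0.0752] [-4.55 -1.2   4.93]
False 23.91 [0.6311 0.0406 0.0753] [-5.18 -2.44  5.71]
```

Run:
```python
from h import *
p0=ctrl.sense()["ee_pos"].copy();p0[2]=.0753
def at(y):return p0+RD*(y-p0[1])
for i in range(1,26):
    y=.041+.001*i
    ctrl.line_to(at(y),max_speed=.02,until_force=25)
    F=[]
    for k in range(3): ctrl.sleep(.02);s=ctrl.sense();F.append(s["force"])
    f=np.mean(F,0);print(round(s["t"],2),round(s["ee_pos"][1],4),f.round(2))
    if f[1]<-5.5:break
```

```text
24.21 0.042 [-2.78 -2.16  3.39]
24.51 0.0432 [-2.44 -1.2   3.39]
24.81 0.0441 [-2.08 -1.61  2.44]
25.11 0.0451 [-2.33 -1.3   2.72]
25.41 0.0464 [-2.11  0.29  2.39]
25.71 0.0474 [-3.25  1.69  2.84]
26.01 0.0484 [-3.33  2.17  2.16]
26.31 0.0492 [-2.94  2.37  2.83]
26.61 0.0502 [-3.06  2.95  2.33]
26.91 0.0511 [-3.29  3.07  2.32]
27.21 0.0517 [-2.12 -0.94  1.83]
27.51 0.0527 [-1.83 -3.02  1.38]
27.81 0.054 [-1.98 -2.69  1.43]
28.11 0.055 [-1.93 -3.52  1.64]
28.41 0.0556 [-1.68 -5.03  1.58]
28.71 0.056 [-1.08 -7.41  1.29]
```

The force shows the notch clearly: pull-in from y=0.046 to 0.051, flat from 0.052 to 0.055, then the far wall resisting at 7.4 N at 0.056. I'll back up to feel the near wall, then centre.

Run:
```python
from h import *
p0=ctrl.sense()["ee_pos"].copy();p0[2]=.0753
def at(y):return p0+RD*(y-p0[1])
def go(y):
    ctrl.line_to(at(y),max_speed=.02,until_force=25)
    F=[]
    for k in range(3): ctrl.sleep(.02);s=ctrl.sense();F.append(s["force"])
    f=np.mean(F,0);print(round(s["t"],2),round(y,4),round(s["ee_pos"][1],4),f.round(2));return f
y=.056
while y>.0495:
    y-=.0008
    if go(y)[1]>4.7:break
```

```text
29.01 0.0552 0.0552 [-1.78 -2.66  0.52]
29.31 0.0544 0.0548 [-2.21  0.61  1.25]
29.61 0.0536 0.054 [-2.86  2.61  1.22]
29.91 0.0528 0.0529 [-2.59  3.11 -0.28]
30.21 0.052 0.052 [-2.54  2.81  0.36]
30.51 0.0512 0.0514 [-2.36  4.57 -0.08]
30.81 0.0504 0.0509 [-2.37  6.32 -0.65]
```

Run:
```python
from h import *
p0=ctrl.sense()["ee_pos"].copy();p0[2]=.0753
def at(y):return p0+RD*(y-p0[1])
ctrl.line_to(at(.0537),max_speed=.01)
for k in range(5):
    ctrl.sleep(.15);s=ctrl.sense();print(round(s["t"],2),s["ee_pos"].round(4),s["force"].round(2),round(s["width"]*85,2))
for n in P:
    im=ctrl.read_camera(n);cv2.imwrite(f"pics/{n}9r.png",im);cv2.imwrite(f"pics/{n}9.png",cv2.resize(im,(800,600),interpolation=cv2.INTER_CUBIC))
```

```text
31.44 [0.6313 0.0533 0.0753] [-0.07 -3.17 -1.13] 11.15
31.59 [0.6313 0.0534 0.0753] [-1.69 -4.63 -0.48] 11.84
31.74 [0.6313 0.0537 0.0753] [-1.76 -3.56  0.48] 11.41
31.89 [0.6313 0.0537 0.0753] [-1.62 -3.04  0.48] 11.54
32.04 [0.6313 0.0537 0.0753] [-1.26 -4.08  0.31] 11.48
```

View pics/scene9.png

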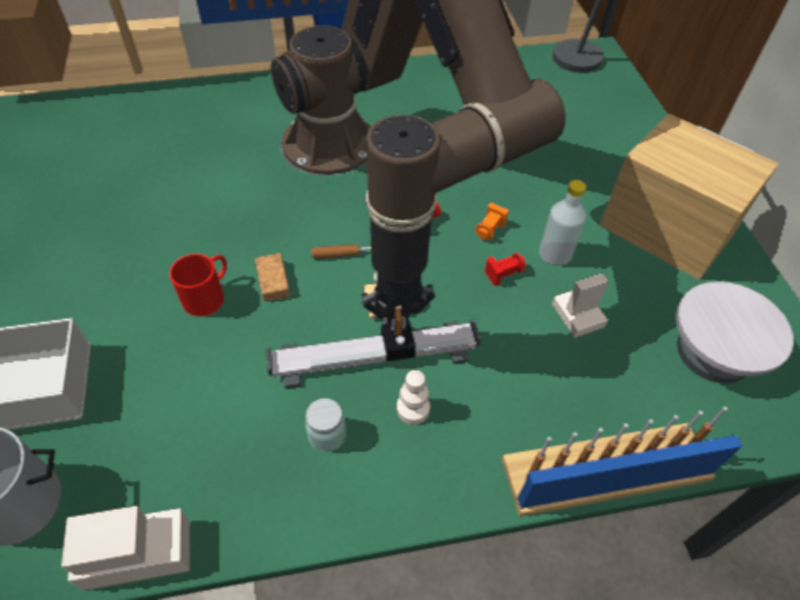

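View pics/top9.png

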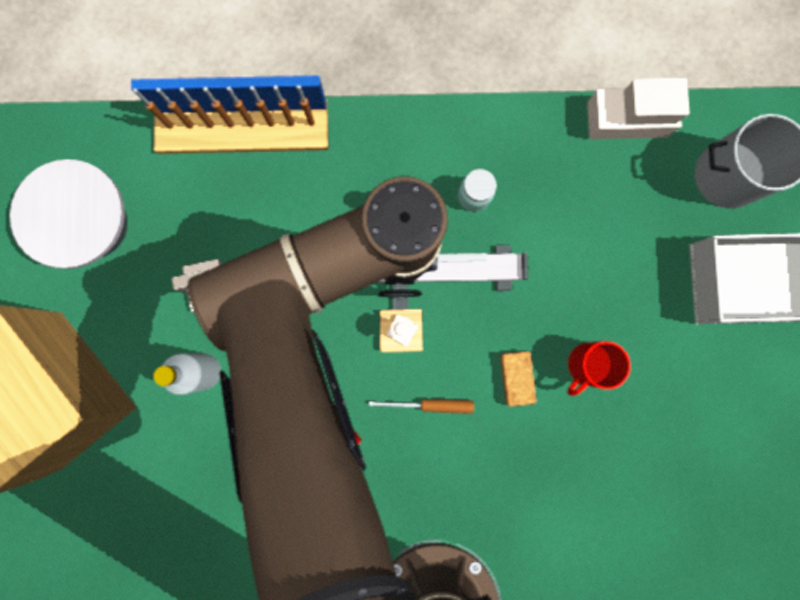

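The carriage is centred: force at this spot was +2.6 N moving back and about -3.5 N moving forward, so only friction remains. The figure still stands on the plate at top (402,328), and everything else is where it was. Handing in.

Run:
```python
from bench import ctrl
s=ctrl.sense();print(s["t"],s["ee_pos"],s["dq"].round(4),s["force"].round(2),s["width"]*85)
print(ctrl.job_done())
```

```text
32.1417 [0.63127549 0.05370941 0.07528088] [-0.0002  0.0001  0.001  -0.0013  0.001   0.0013] [-1.53 -4.56 -1.32] 11.178111771052587
the job is handed in; nothing more can be done
None
```

I stood the white figure upright on the stage plate and let go. Then I slid the magnifier carriage by its handle into the notch and handed the job in at about 32 s, still gripping it.

- **Figure:** the last pictures show it standing free, within about 2 mm of the plate's centre. It is turned about 30° relative to the plate's edges. I changed the approach direction because the first one would have lowered the wrist close to the bottle.
- **Carriage:** I found the notch by force, since the ball's drop can't be read directly. It pulled in from y ≈ 0.046 m, and the walls were at about 0.052 and 0.055 m. I stopped at 0.0537 m with the arm at rest and the grip width at 11 to 12 mm on the handle.
- **Residual force:** 3 to 4.6 N remained along the rail at rest, a little more than the stated 2 N friction. The notch normally resists with about 7 N before letting go, and the force at this spot reversed sign with direction. I take it as friction.
- **Other objects:** none of those visible in the last pictures appeared to move. The arm partly hid a few of them.

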